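# Fit the crank on the coffee mill and wind it

### The arm

A 7-joint arm with a two-finger parallel gripper is mounted at the origin on a cart in front of the work surface, level with it; the furniture and walls round the work are solid. World frame = base frame: x ahead of the robot, y to its left, z up, the work surface at z = 0. Lengths are in m, angles in rad, forces in N, time in s.
With the tool pointing down it reaches from about 0.425 to 0.925 m from the base axis. Payload 6.8 kg.
Tool frame: the origin (TCP) lies midway between the tips of the shut fingers; the grasp point (between the pads) lies 19 mm behind it; z points along the fingers, y is the direction in which the jaws open and shut (so a half turn about z gives the same grasp; the last joint's range is limited). The gripper opens to 88 mm and grips with 3 to 60 N. Pads are 20 mm wide; open, the fingers measure 115 mm over their backs; the gripper's body (75 mm by 178 mm) begins 61 mm behind the grasp point.
Start: joints at [1.073, 0.477, 0.022, 1.555, -0.011, 1.109, -0.083], TCP at [0.257, -0.624, 0.223] pointing down, gripper open.
Joint ranges: [-2.96, 2.96], [-0.34, 2.1], [-1.41, 1.46], [0.24, 2.44], [-1.37, 4.51], [0.17, 1.92], [-2.96, 2.96]. Speed limits (rad/s): [2.39, 2.39, 3.14, 3.14, 3.14, 3.14, 3.14].

### API

Orientations are given as a unit quaternion [x, y, z, w].
In Python, from station import r gives the robot as it stands. The module is installed in compiled form; this text tells all that it offers.
- The arm moves only by the tool play_rows, never from a script. Its argument "targets" is a list that holds one entry, the list of rows, each a list of 4 numbers: the shift along the tool's x, y, z in mm, then the turn about the tool's z in degrees. A call has 1 to 8 rows; each row is the pose to reach, as a shift and turn from the pose commanded when the call began, along the tool's axes at that moment; what a row does not reach only later rows make up. A row lasts 1/8 s, in which the tool goes at most 62.5 mm and 10.7 degrees, less where a joint would pass 70% of its speed; a pose out of reach is approached as far as the arm can. A call with a gripper value outside its range is refused whole. "claw" is the finger opening in mm, from 0 to 87.8, set as the call begins (left out, the last holds). The fingers move at their own pace and stop on an object; "newtons" is the grip in N (left out, the last holds). Time passes only in rows, so rows that repeat a pose let the fingers close. It gives the time, the measured TCP pose, the force and the opening at its end, in the units of the state.
- r.get_obs(): the state, without advancing time (a new reading comes with each control period).
- r.camera(name): name is "scene" or "top" or "wrist"; returns a dict with "frame" (384x512x3 uint8, red, green, blue), "z_map" (384x512 float32, m along the optical axis (not along the pixel's ray), 0 where there is no reading), "mtx" (3x3 intrinsics, pixels), "rvec" (rotation vector, rad) and "tvec" (3), from world to camera coordinates, as OpenCV has them. Camera axes: x right, y down, z forward; pixel columns grow to the right and rows downward; lengths in m; the calibration is good to about 2 mm. A picture is of the moment at which its call begins.
- r.close_job(): hands the job in, once; it reports no verdict.
The state is a dict: "time": time; "joint_positions": joint angles; "qvel": joint speeds; "tau": joint torques, N m; "eef_pos": TCP position; "tcp_rot": TCP orientation; "contact_force": force on the tool from outside, world axes, zero at the start; "wrist_torque": the same for the moment, N m; "opening": finger opening in m.
Only numpy, scipy, OpenCV 4.12 (cv2) and the standard library are available. Lean on these libraries where they do the work, as an engineer would, in place of code of your own. Each camera call takes 0.05 s, during which the arm holds its last target.

### The job

Take the loose crank of the hand coffee mill (the one with the square steel socket block and upright knob, not the bent-rod handle of the pasta roller), fit it fully down on the mill's square shaft and wind it clockwise, seen from above, for at least two full turns. Then let go, leaving the crank seated on the mill. Leave the bent-rod handle and the mug where they are.

Things in the scene. Friction and masses are not known exactly. Their poses are not given: they have to be found in the camera images.
- crank: Loose crank, 150 g, standing on a steel block 40 x 40 x 34 mm high. Origin: centre of the block's underside; z up, x along the arm to the knob. Square socket in the underside, 20.5 mm wide (sides along x, y), 30 mm deep, flared to 30 mm over the lowest 9 mm. Flat arm 16 mm wide, 34 to 40 mm above the underside. Fits the shaft any of four ways round (90 degrees apart).
- crank_knob (a point): Middle of the crank's upright dark wooden knob: cylinder 25 mm in diameter, 42 mm tall, its axis 55 mm along the arm from the block's centre, this point 64 mm above the block's underside. It spins on its pin with slight friction (0.02 N m), so a gripper holding it need not turn while winding and the arm keeps its direction when carried. It droops least if the fingers close along the arm.
- shaft_seat (a point): Foot of the mill's upright square shaft, on its axis, on the flat collar (44 mm across) where the crank's block comes to rest, 124 mm above the worktop. z up; x, y along the square's sides, turning with it. Shaft: 16 mm square for 18 mm up from here, then an 10 mm blunt cone. The mill is a dark wooden box 116 mm square with a steel top, fixed.
- shaft (a joint): Angle of the mill's shaft, rad: starts within 0.25 of 0, grows when wound clockwise seen from above, no limit; 6.28 is a turn. It resists with 0.05 N m. The square has about 20 degrees of play either way in the socket, so the shaft may lag the crank by up to 0.7 rad.
- rod_handle: Bystander: handle of a pasta roller, a Z-bent 8 mm steel rod with a wooden knob, lying flat, about 105 x 96 x 24 mm, without a socket block. Origin: its middle, on the worktop. It may stand where the crank did and the other way round.
- mug: Bystander: white mug, 80 mm diameter, 98 mm high. Origin: centre of its underside, z up.
There are look-alikes about, which are no part of the job. Leave any purple or yellow look-alike of the crank alone.

How it is judged:
By the outcome, as a careful person would: the job done as asked, in the order asked, and still so for the second after the job is handed in, with the robot touching nothing.
It also fails if it takes over 64 s, if anything falls off the work surface, if the arm or the gripper's body presses on something with over 40 N, if the wrist force passes 120 N, or if a joint passes its speed limit or range.

## Working session

There is one attempt and no reset: what is moved stays moved. The work goes in short steps, Python scripts to look and compute and a tool call to move; the robot and the scene stay as the last step left them, time stands still between calls to the robot, and variables do not carry over. Pictures are saved under pics/ and viewed, and the job is handed in when it is done.

Besides the shell and the picture viewer there is one more tool, called by a JSON object that holds its "op" and its "data". play_rows: Moves the arm, as the interface text tells. Its arguments: {"type":"object","properties":{"targets":{"type":"array"},"claw":{"type":"number"},"newtons":{"type":"number"}},"required":["targets"]}

```bash
mkdir -p pics
cat > h.py <<'E'
import numpy as np, cv2
from station import r
def grab(n):
    c=r.camera(n); np.savez(f'{n}.npz',**{k:np.array(v) for k,v in c.items()}); return c
def cam(c):
    R,_=cv2.Rodrigues(np.array(c['rvec'],float)); return R,np.array(c['tvec'],float).ravel(),np.array(c['mtx'],float)
def pts(c):
    R,t,K=cam(c); z=c['z_map'].astype(float); v,u=np.mgrid[:z.shape[0],:z.shape[1]]
    P=np.stack([(u-K[0,2])/K[0,0]*z,(v-K[1,2])/K[1,1]*z,z],-1); return (P-t)@R
def proj(c,X):
    R,t,K=cam(c); q=(R@np.array(X,float).T).T+t; q=q@K.T; return q[:,:2]/q[:,2:]
def ray(c,u,v,h):
    R,t,K=cam(c); d=R.T@np.linalg.inv(K)@[u,v,1]; o=-R.T@t; return o+d*(h-o[2])/d[2]
E
python3 - <<'E'
from h import *
o=r.get_obs(); print({k:np.round(v,3) for k,v in o.items()})
for n in ['scene','top','wrist']:
    c=grab(n); cv2.imwrite(f'pics/{n}0.png',c['frame'][:,:,::-1]); R,t,K=cam(c); print(n,-R.T@t,K[0,0],R[2])
E
```

```text
{'time': np.float64(0.0), 'joint_positions': array([ 1.073,  0.478,  0.022,  1.556, -0.011,  1.109, -0.083]), 'qvel': array([-0.002,  0.001, -0.001,  0.001,  0.   , -0.001,  0.   ]), 'tau': array([ 1.0000e-03, -5.8284e+01,  1.5350e+00, -2.7260e+01, -5.4000e-02,
        1.7000e-02,  0.0000e+00]), 'eef_pos': array([ 0.256, -0.624,  0.222]), 'tcp_rot': array([ 0.981,  0.194, -0.   , -0.001]), 'contact_force': array([-0.32 ,  0.306, -0.017]), 'wrist_torque': array([ 0.024,  0.016, -0.072]), 'opening': np.float64(0.088)}
scene [-0.1638073   0.96015018  0.71825322] 451.8205499708332 [ 0.47493761 -0.6927315  -0.54273136]
top [0.28008051 0.16673667 1.24891482] 452.7098945439037 [ 0.07555772  0.01461743 -0.99703428]
wrist [ 0.32994943 -0.59398223  0.38408321] 324.98129263588874 [-0.26485241 -0.10717336 -0.9583147 ]
```

View pics/scene0.png

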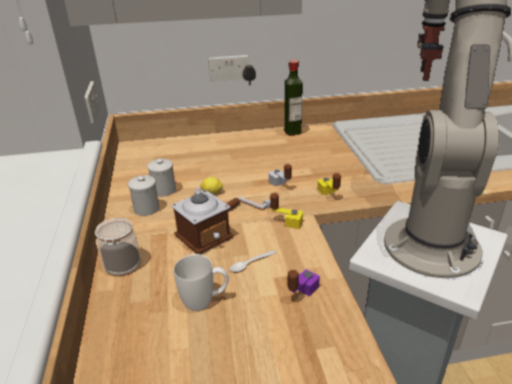

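View pics/top0.png

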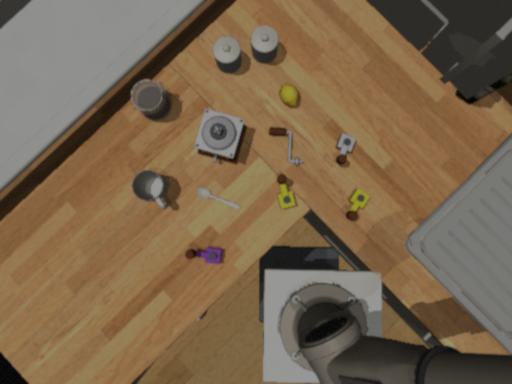

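View pics/wrist0.png

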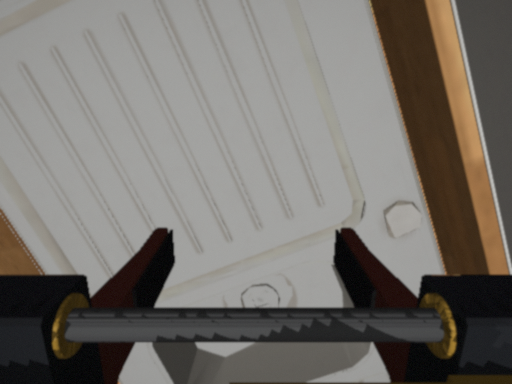

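The top view shows the steel crank's block near (346,143) with its knob at (341,160). The mill is at (220,133), the bent rod near (290,145), and there are purple and yellow decoys. Next I'll measure these.

Run:
```python
from h import *
c=dict(np.load('top.npz')); P=pts(c); np.set_printoptions(precision=4,suppress=True)
f=c['frame']
a=cv2.resize(f[120:180,310:370],(480,480),interpolation=cv2.INTER_CUBIC); b=cv2.resize(f[100:170,185:255],(480,480),interpolation=cv2.INTER_CUBIC)[:, :300]
cv2.imwrite('pics/cr.png',np.hstack([a,b])[:,:,::-1])
def comp(name,c,P,x0,y0,x1,y1,lo,hi):
    m=np.zeros(P.shape[:2],bool); m[y0:y1,x0:x1]=1; m&=(P[...,2]>lo)&(P[...,2]<hi)&(c['z_map']>0)
    q=P[m]; 
    if len(q)<4: print(name,len(q)); return
    (cx,cy),s,a=cv2.minAreaRect((q[:,:2]*1000).astype(np.float32)); print(name,len(q),q.mean(0),q.min(0),q.max(0),'rect',cx,cy,s,a); return q
comp('block top+arm',c,P,325,125,365,175,.028,.047)
comp('knob',c,P,325,125,365,175,.07,.1)
comp('mill box',c,P,185,100,255,170,.08,.118)
comp('mill col',c,P,185,100,255,170,.118,.132)
comp('shaft',c,P,185,100,255,170,.138,.17)
comp('all',c,P,185,100,255,170,.05,.2)
s=dict(np.load('scene.npz')); Q=pts(s)
comp('s knob',s,Q,262,155,300,190,.075,.1)
comp('s block',s,Q,262,155,300,190,.03,.046)
comp('s shaft',s,Q,170,175,240,250,.138,.17)
g=cv2.resize(s['frame'][150:200,255:305],(400,400),interpolation=cv2.INTER_CUBIC); h=cv2.resize(s['frame'][180:250,165:235],(400,400),interpolation=cv2.INTER_CUBIC)
cv2.imwrite('pics/sc.png',np.hstack([g,h])[:,:,::-1])
```

```text
block top+arm 249 [ 0.4933 -0.0508  0.0358] [ 0.4642 -0.0767  0.0282] [ 0.5207 -0.0288  0.046 ] rect 489.1650695800781 -49.66111755371094 (39.85097122192383, 57.660057067871094) 70.48516845703125
knob 75 [ 0.4453 -0.0317  0.0833] [ 0.4343 -0.044   0.0711] [ 0.4586 -0.0205  0.0925] rect 446.38433837890625 -32.3660888671875 (21.89377784729004, 23.412260055541992) 46.306331634521484
mill box 1375 [0.5023 0.2854 0.1053] [0.4411 0.224  0.0934] [0.5679 0.3494 0.118 ] rect 504.57733154296875 286.576904296875 (106.1788101196289, 106.36993408203125) 74.9642562866211
mill col 241 [0.503  0.2858 0.1232] [0.4658 0.2481 0.118 ] [0.532  0.3138 0.1307] rect 505.55010986328125 282.6539306640625 (62.77462387084961, 57.0584716796875) 41.88117980957031
shaft 42 [0.5037 0.286  0.1454] [0.4949 0.2784 0.1384] [0.515  0.294  0.1539] rect 504.5910949707031 286.489013671875 (16.088462829589844, 16.91339874267578) 72.80415344238281
all 1759 [0.5003 0.2854 0.1064] [0.4387 0.224  0.05  ] [0.5679 0.3494 0.1539] rect 497.2885437011719 288.5348205566406 (106.1788101196289, 121.46431732177734) 74.9642562866211
s knob 47 [ 0.4446 -0.032   0.0832] [ 0.4332 -0.0436  0.0762] [ 0.4568 -0.0227  0.0884] rect 445.2759704589844 -33.29397964477539 (21.028644561767578, 21.184968948364258) 28.972761154174805
s block 124 [ 0.4887 -0.0463  0.0378] [ 0.4396 -0.0744  0.0302] [ 0.5233 -0.0263  0.045 ] rect 479.2884826660156 -46.61151123046875 (38.94226837158203, 82.20291900634766) 67.60182189941406
s shaft 44 [0.5033 0.286  0.1449] [0.4955 0.2769 0.1383] [0.5154 0.2939 0.1564] rect 504.6356506347656 284.1348876953125 (15.83355712890625, 17.03816032409668) 64.58332824707031
```

```bash
ls pics
```

```text
cr.png
sc.png
scene0.png
top0.png
wrist0.png
```

View pics/cr.png

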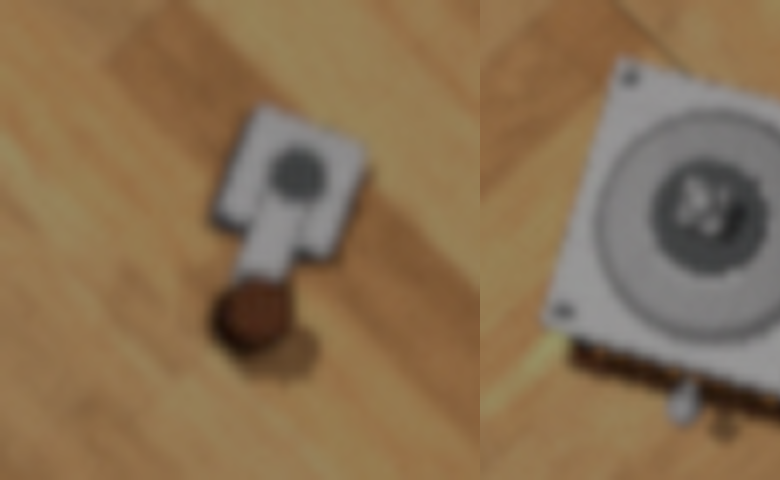

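View pics/sc.png

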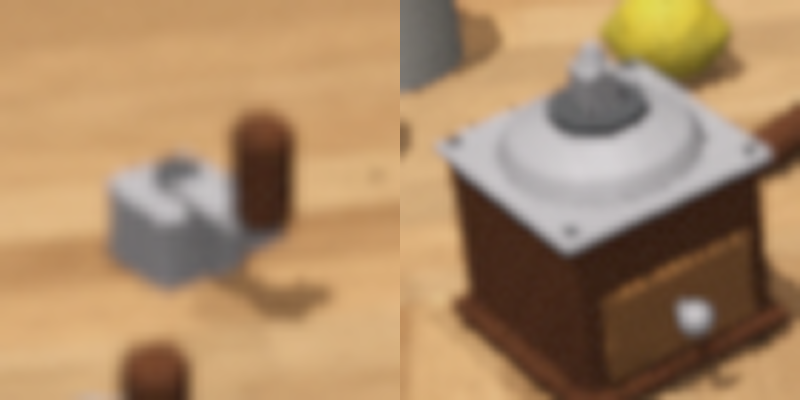

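```bash
cat >> h.py <<'E'
from scipy.spatial.transform import Rotation as Ro
def to(p,jaw=None):
    """shift (mm) and turn (deg) from measured pose to world p with tool y along jaw (deg, mod 180)"""
    o=r.get_obs(); R=Ro.from_quat(o['tcp_rot']).as_matrix(); d=R.T@(np.array(p)-o['eef_pos'])*1000
    y=np.degrees(np.arctan2(R[1,1],R[0,1])); t=0 if jaw is None else -(((jaw-y)+90)%180-90)
    print('t %.2f'%o['time'],'pos',np.round(o['eef_pos'],4),'tooly %.1f'%y,'tilt',np.round(R[2],3),'shift',np.round(d,1),'turn %.1f'%t,'F',np.round(o['contact_force'],1),'T',np.round(o['wrist_torque'],2),'open %.1f'%(o['opening']*1000),'q',np.round(o['joint_positions'],2))
E
python3 -c "
from h import *
to([.446,-.0325,.20],159.5)"
```

```text
t 0.15 pos [ 0.2563 -0.624   0.2219] tooly -67.7 tilt [-0.    -0.001 -1.   ] shift [ 400.2 -475.    22.5] turn -47.2 F [-0.3  0.9  0.1] T [-0.   -0.   -0.02] open 87.7 q [ 1.07  0.48  0.02  1.56 -0.01  1.11 -0.08]
```

{"op": "play_rows", "data": {"targets": [[[20, -15, 0, 0], [55, -48, 0, -4], [90, -85, 0, -8], [128, -123, 0, -12], [165, -162, 2, -16], [200, -202, 4, -20], [236, -245, 6, -24], [270, -288, 8, -28]]], "claw": 60, "newtons": 40}}

```text
time: 1.15
eef_pos: [0.3971, -0.2536, 0.2146]
tcp_rot: [0.905, 0.426, 0.0, 0.0]
contact_force: [0.8, 0.7, -0.2]
opening: 0.0599
```

```bash
python3 -c "
from h import *
to([.446,-.0325,.20],159.5)"
```

```text
t 1.15 pos [ 0.3971 -0.2536  0.2146] tooly -39.5 tilt [ 0.  0. -1.] shift [ 201.6 -103.    14.6] turn -19.0 F [ 0.8  0.7 -0.2] T [-0.01 -0.04  0.03] open 59.9 q [ 0.67  0.16 -0.26  2.02  0.05  0.96 -0.3 ]
```

{"op": "play_rows", "data": {"targets": [[[36, -18, 0, -4], [76, -39, 3, -8], [118, -60, 8, -12], [158, -81, 12, -16], [186, -95, 14, -18], [201, -103, 15, -19], [201, -103, 15, -19], [201, -103, 15, -19]]]}}

```text
time: 2.15
eef_pos: [0.4456, -0.0363, 0.1996]
tcp_rot: [0.823, 0.568, -0.0, 0.0]
contact_force: [-0.4, 0.3, 0.7]
opening: 0.0601
```

Run:
```python
from h import *
to([.446,-.0325,.055],159.5)
c=grab('wrist'); f=c['frame']; cv2.imwrite('pics/w1.png',f[:,:,::-1])
P=pts(c); z=P[...,2]; v=(c['z_map']>0)
m=v&(z>.075)&(z<.095)&(P[...,0]<.48)&(P[...,0]>.4)&(abs(P[...,1]+.035)<.04)
print('knob top',m.sum(),P[m].mean(0), cv2.minAreaRect((P[m][:,:2]*1000).astype(np.float32)))
m=v&(z>.03)&(z<.046)&(abs(P[...,0]-.49)<.06)&(abs(P[...,1]+.045)<.05)
print('block',m.sum(),cv2.minAreaRect((P[m][:,:2]*1000).astype(np.float32)))
```

```text
t 2.15 pos [ 0.4456 -0.0363  0.1996] tooly -20.8 tilt [-0.001 -0.    -1.   ] shift [  3.8  -0.9 144.6] turn -0.3 F [-0.4  0.3  0.7] T [-0.07 -0.09  0.01] open 60.1 q [ 0.38  0.16 -0.48  2.08  0.09  0.93 -0.51]
knob top 590 [ 0.44832798 -0.03446097  0.08382008] ((447.8627624511719, -35.65409851074219), (23.92178726196289, 23.433317184448242), 69.37576293945312)
block 1784 ((486.41265869140625, -50.167503356933594), (39.07295227050781, 67.86642456054688), 68.8405532836914)
```

View pics/w1.png

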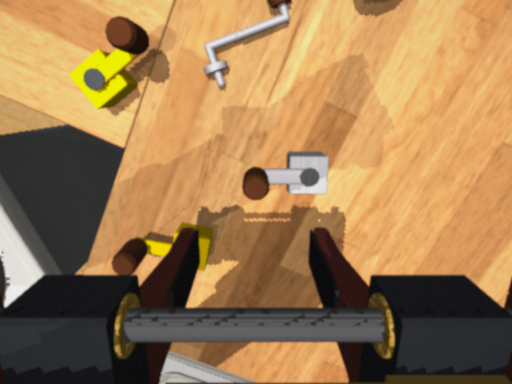

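Run:
```python
from h import *
for n in ['top','wrist']:
    c=dict(np.load(n+'.npz')); P=pts(c); hs=cv2.cvtColor(c['frame'],cv2.COLOR_RGB2HSV)
    m=(cv2.inRange(hs,(24,150,80),(34,255,255))>0)&(c['z_map']>0)
    k,l,st,ce=cv2.connectedComponentsWithStats(m.astype(np.uint8))
    for i in range(1,k):
        if st[i,4]>40: q=P[l==i]; print(n,np.round(ce[i]),np.round(q.mean(0),3),np.round(q.min(0),3),np.round(q.max(0),3))
to([.447,-.0345,.05],159)
```

```text
top [289.  94.] [0.625 0.104 0.044] [0.599 0.079 0.025] [0.658 0.128 0.055]
top [286. 197.] [0.347 0.109 0.033] [ 0.317  0.081 -0.006] [0.385 0.129 0.056]
top [358. 200.] [ 0.342 -0.085  0.033] [ 0.311 -0.122 -0.004] [ 0.372 -0.063  0.084]
wrist [105.  75.] [0.349 0.105 0.035] [ 0.301  0.081 -0.001] [0.388 0.132 0.081]
wrist [200. 242.] [ 0.365 -0.086  0.035] [ 0.338 -0.116  0.004] [ 0.42  -0.011  0.217]
wrist [158. 247.] [ 0.324 -0.07   0.048] [ 0.293 -0.094 -0.001] [ 0.415 -0.011  0.233]
t 2.20 pos [ 0.4456 -0.0364  0.1996] tooly -20.8 tilt [-0.001 -0.    -1.   ] shift [  2.4   0.6 149.6] turn 0.2 F [-0.5 -0.  -0.4] T [-0.03 -0.07 -0.01] open 60.2 q [ 0.38  0.16 -0.48  2.08  0.09  0.93 -0.51]
```

{"op": "play_rows", "data": {"targets": [[[2, 0, 35, 0], [2, 0, 80, 0], [2, 0, 120, 0], [2, 0, 142, 0], [2, 0, 152, 0], [2, 0, 152, 0]]]}}

```text
time: 2.95
eef_pos: [0.4465, -0.0336, 0.0476]
tcp_rot: [0.823, 0.568, -0.0, -0.0]
contact_force: [0.1, -0.8, -0.2]
opening: 0.06
```

{"op": "play_rows", "data": {"targets": [[[0, 0, 0, 0], [0, 0, 0, 0], [0, 0, 0, 0], [0, 0, 0, 0], [0, 0, 0, 0]]], "claw": 10, "newtons": 40}}

```text
time: 3.58
eef_pos: [0.447, -0.0331, 0.048]
tcp_rot: [0.823, 0.569, 0.0, 0.0]
contact_force: [-0.0, -0.3, 4.1]
opening: 0.0241
```

Run:
```python
from h import *
to([.452,.305,.23],159)
c=grab('wrist'); cv2.imwrite('pics/w2.png',c['frame'][:,:,::-1])
```

```text
t 3.58 pos [ 0.447  -0.0331  0.048 ] tooly -20.7 tilt [ 0.     0.001 -1.   ] shift [ 318.1 -114.5 -182. ] turn 0.3 F [-0.  -0.3  4.1] T [-0.15 -0.1   0.  ] open 24.1 q [ 0.28  0.41 -0.41  2.2   0.29  0.58 -0.7 ]
```

View pics/w2.png

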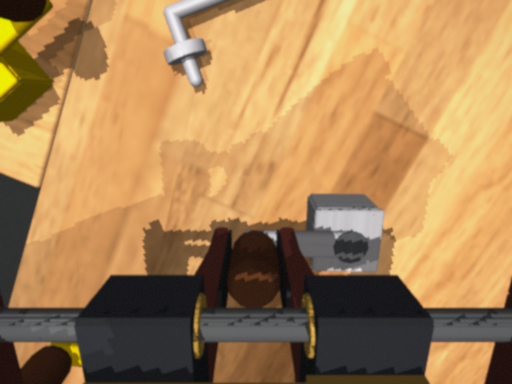

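{"op": "play_rows", "data": {"targets": [[[0, 0, -20, 0], [0, 0, -60, 0], [0, 0, -110, 0], [0, 0, -155, 0], [10, -5, -178, 0], [40, -15, -182, 0], [80, -30, -182, 0], [120, -50, -182, 0]]]}}

```text
time: 4.62
eef_pos: [0.4415, 0.0977, 0.2292]
tcp_rot: [0.823, 0.568, -0.0, -0.0]
contact_force: [0.0, 0.6, -2.2]
opening: 0.0242
```

{"op": "play_rows", "data": {"targets": [[[35, -20, 0, 0], [70, -40, 0, 0], [95, -57, 0, 0], [108, -64, 0, 0], [110, -64, 0, 0], [110, -64, 0, 0]]]}}

```text
time: 5.38
eef_pos: [0.4214, 0.2211, 0.2293]
tcp_rot: [0.823, 0.568, -0.0, 0.0]
contact_force: [-0.6, 0.1, -2.1]
opening: 0.0242
```

Run:
```python
from h import *
to([.452,.305,.23],159)
c=grab('wrist'); cv2.imwrite('pics/w3.png',c['frame'][:,:,::-1])
c=grab('scene'); cv2.imwrite('pics/s3.png',cv2.resize(c['frame'][100:260,130:330],(800,640))[:600,:,::-1])
```

```text
t 5.38 pos [0.4214 0.2211 0.2293] tooly -20.8 tilt [-0.001 -0.    -1.   ] shift [89.3 -1.2 -0.8] turn 0.2 F [-0.6  0.1 -2.1] T [ 0.04  0.02 -0.03] open 24.2 q [ 0.    0.21 -0.69  1.97  0.15  1.02 -1.12]
```

View pics/w3.png

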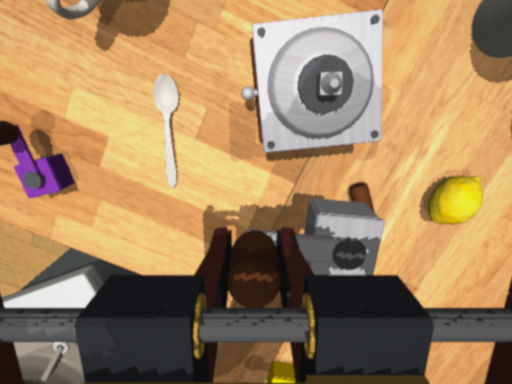

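View pics/s3.png

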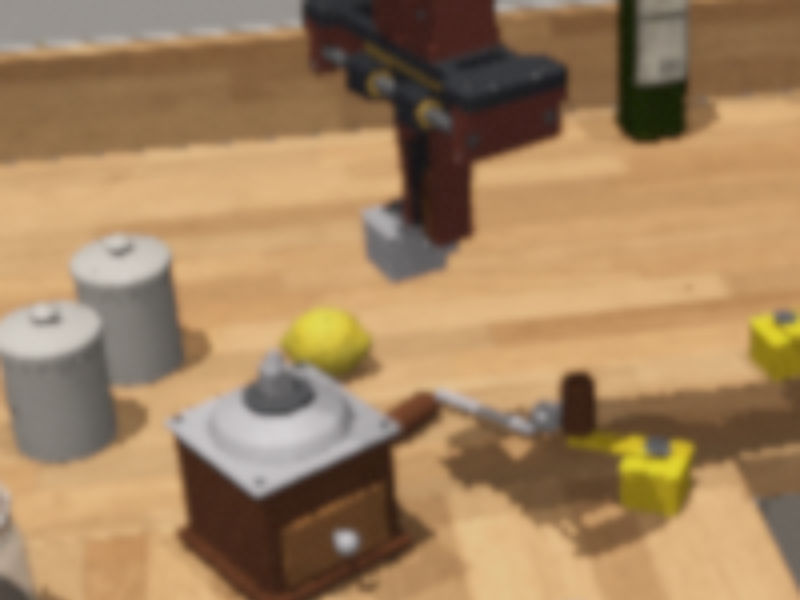

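Run:
```python
from h import *
c=dict(np.load('wrist.npz')); P=pts(c); z=P[...,2]; v=c['z_map']>0
cv2.imwrite('pics/w3z.png',np.hstack([cv2.resize(c['frame'][50:115,300:365],(400,400),interpolation=cv2.INTER_CUBIC),cv2.resize(c['frame'][190:290,290:390],(400,400),interpolation=cv2.INTER_CUBIC)])[:,:,::-1])
for lo,hi in [(.130,.17),(.138,.17),(.146,.17)]:
    m=v&(z>lo)&(z<hi)&(np.hypot(P[...,0]-.504,P[...,1]-.286)<.02); q=P[m]; print('shaft',m.sum(),q.mean(0),cv2.minAreaRect((q[:,:2]*1000).astype(np.float32)))
m=v&(z>.118)&(z<.129)&(np.hypot(P[...,0]-.504,P[...,1]-.286)<.03); q=P[m]; print('collar',cv2.minEnclosingCircle((q[:,:2]*1000).astype(np.float32)),np.median(q[:,2]))
m=v&(z>.085)&(z<.13)&(np.hypot(P[...,0]-.504,P[...,1]-.286)<.1); q=P[m]; print('top',cv2.minAreaRect((q[:,:2]*1000).astype(np.float32)))
# block
u=np.zeros_like(v); u[195:275,300:390]=1
m=u&v&(z>.15)&(z<.3); q=P[m]; print('blk',q.mean(0),np.percentile(q[:,2],[2,20,50,80,98]))
t=np.percentile(q[:,2],60); 
for lo,hi in [(.205,.222),(.208,.216),(.21,.225)]:
  m=u&v&(z>lo)&(z<hi); q=P[m]; print(m.sum(),cv2.minAreaRect((q[:,:2]*1000).astype(np.float32)))
for n in ['scene']:
    c=dict(np.load(n+'.npz')); P=pts(c); z=P[...,2]
    m=(c['z_map']>0)&(z>.17)&(z<.225)&(abs(P[...,0]-.47)<.06)&(abs(P[...,1]-.2)<.06); q=P[m]; print(n,m.sum(),np.percentile(q,[1,50,99],axis=0))
```

```text
shaft 576 [0.50403024 0.28412221 0.14483456] ((505.67236328125, 283.65374755859375), (15.972025871276855, 16.614604949951172), 70.11749267578125)
shaft 530 [0.50452861 0.28392395 0.14577048] ((505.6483459472656, 283.6072082519531), (16.10550308227539, 16.25115966796875), 71.91178894042969)
shaft 224 [0.50489491 0.28376471 0.14976475] ((505.311279296875, 283.49444580078125), (11.67553424835205, 11.300838470458984), 14.923996925354004)
collar ((505.61041259765625, 284.7102355957031), 27.332483291625977) 0.12397505336999319
top ((505.6800231933594, 283.713623046875), (106.2523193359375, 106.02289581298828), 74.81583404541016)
blk [0.46927915 0.20238122 0.21537917] [0.1853707  0.21042556 0.21540332 0.22172165 0.27027964]
3639 ((466.98077392578125, 196.9272003173828), (39.14995574951172, 49.24036407470703), 65.11221313476562)
2385 ((469.9629821777344, 195.54368591308594), (39.14995574951172, 42.66538619995117), 65.11221313476562)
4268 ((466.98797607421875, 196.87030029296875), (38.998287200927734, 49.26797103881836), 65.25496673583984)
scene 290 [[0.4152755  0.18618393 0.18295996]
 [0.46083873 0.20919202 0.20434301]
 [0.49465277 0.22505954 0.22392845]]
```

View pics/w3z.png

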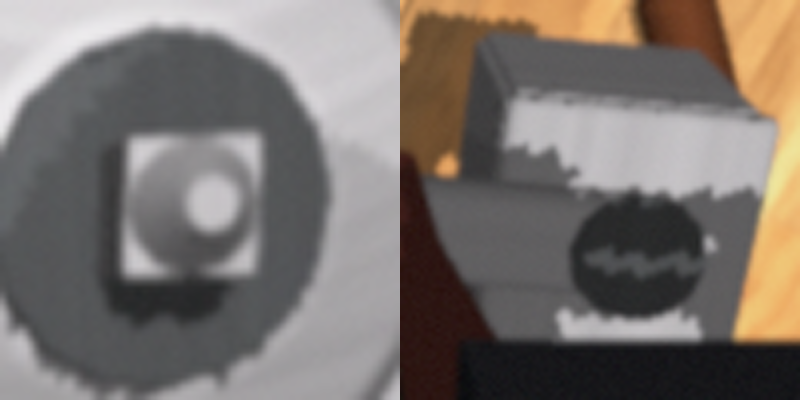

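Run:
```python
from h import *
to([.4531,.3043,.229],164.9)
```

```text
t 5.47 pos [0.4215 0.221  0.2294] tooly -20.8 tilt [-0.001 -0.    -1.   ] shift [89.1  0.   0.4] turn -5.7 F [-0.1  0.1 -1.6] T [0.   0.08 0.  ] open 24.4 q [ 0.    0.21 -0.69  1.97  0.15  1.02 -1.12]
```

{"op": "play_rows", "data": {"targets": [[[15, 0, 0, -1], [40, 0, 0, -3], [66, 0, 0, -5], [83, 0, 0, -6], [89, 0, 0, -6], [89, 0, 0, -6], [89, 0, 0, -6]]]}}

```text
time: 6.35
eef_pos: [0.4524, 0.3048, 0.2296]
tcp_rot: [0.792, 0.611, -0.0, 0.0]
contact_force: [0.2, -0.2, -2.6]
opening: 0.0241
```

```bash
cat > chk.py <<'E'
from h import *
import sys
to([.4531,.3043,.172],164.9)
c=grab('wrist'); w=c['frame']; P=pts(c); z=P[...,2]; v=c['z_map']>0
s=grab('scene'); f=s['frame']
cv2.imwrite(f'pics/{sys.argv[1]}.png',np.hstack([cv2.resize(w,(400,300)),cv2.resize(f[130:250,140:300],(400,300),interpolation=cv2.INTER_CUBIC)])[:,:,::-1])
u=np.zeros_like(v); u[195:275,300:390]=1
o=r.get_obs()['eef_pos']; 
zt=o[2]-.048+.034
m=u&v&(abs(z-zt-.002)<.009); q=P[m]
if len(q)>9:
    (cx,cy),sz,a=cv2.minAreaRect((q[:,:2]*1000).astype(np.float32)); print('rect',cx,cy,sz,a,'z',np.percentile(q[:,2],[5,50,95]))
    ang=np.radians(a+90); L=max(sz); 
    print('block ctr wrist-frame',cx-np.cos(ang)*(L/2-20),cy-np.sin(ang)*(L/2-20),'arm',a+90)
E
python3 chk.py k1
```

```text
t 6.35 pos [0.4524 0.3048 0.2296] tooly -14.7 tilt [-0.001  0.    -1.   ] shift [-0.2  0.8 57.6] turn 0.4 F [ 0.2 -0.2 -2.6] T [-0.   -0.01 -0.04] open 24.1 q [-0.13  0.34 -0.71  1.82  0.25  1.07 -1.19]
rect 499.8265075683594 284.6643371582031 (37.8475456237793, 49.09429931640625) 68.81497955322266 z [0.21331877 0.21602884 0.22379335]
block ctr wrist-frame 504.0663531834006 283.02108453772377 arm 158.81497955322266
```

View pics/k1.png

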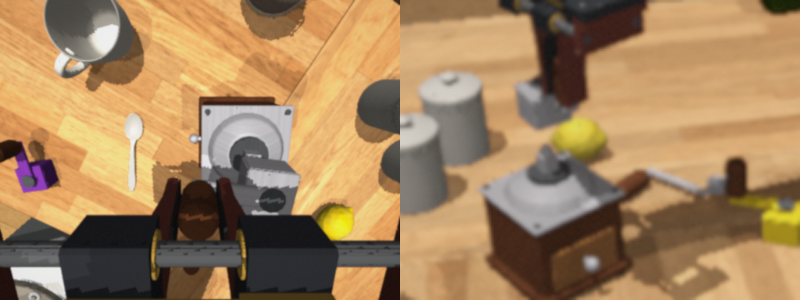

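{"op": "play_rows", "data": {"targets": [[[0, 1, 12, 0], [0, 1, 26, 0], [0, 1, 36, 0], [0, 1, 42, 0], [0, 1, 44, 0], [0, 1, 44, 0]]]}}

```text
time: 7.2
eef_pos: [0.4535, 0.3056, 0.1857]
tcp_rot: [0.792, 0.611, 0.0, -0.0]
contact_force: [0.2, -0.2, -1.6]
opening: 0.0241
```

```bash
python3 chk.py k2
```

```text
t 7.20 pos [0.4535 0.3056 0.1857] tooly -14.7 tilt [ 0.  0. -1.] shift [-1.3 -0.1 13.7] turn 0.4 F [ 0.2 -0.2 -1.6] T [0.04 0.11 0.02] open 24.1 q [-0.15  0.39 -0.69  1.87  0.29  0.99 -1.23]
rect 501.20025634765625 285.7121276855469 (37.76472854614258, 49.5540771484375) 70.33221435546875 z [0.1696481  0.17221428 0.17997338]
block ctr wrist-frame 505.6986021410366 284.10433955810237 arm 160.33221435546875
```

View pics/k2.png

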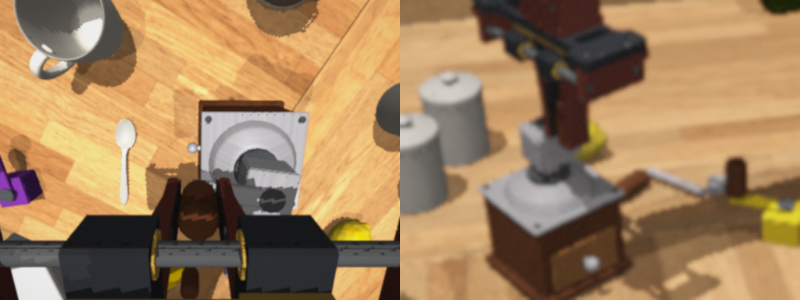

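{"op": "play_rows", "data": {"targets": [[[0, 0, 5, 0], [0, 0, 10, 0], [0, 0, 13, 0], [0, 0, 14, 0], [0, 0, 15, 0], [0, 0, 15, 0]]]}}

```text
time: 8.05
eef_pos: [0.4532, 0.3062, 0.1719]
tcp_rot: [0.791, 0.611, 0.0, 0.0]
contact_force: [-4.0, -0.4, 8.9]
opening: 0.0247
```

```bash
python3 chk.py k3
```

```text
t 8.05 pos [0.4532 0.3062 0.1719] tooly -14.6 tilt [ 0.001  0.001 -1.   ] shift [-1.9  0.3 -0.1] turn 0.5 F [-4.  -0.4  8.9] T [-0.46  0.78 -0.07] open 24.7 q [-0.16  0.41 -0.69  1.88  0.31  0.96 -1.24]
rect 500.7628173828125 285.8470764160156 (37.046566009521484, 49.35346603393555) 69.2111587524414 z [0.1555393  0.15909745 0.16682212]
block ctr wrist-frame 505.13507084658664 284.1871874557199 arm 159.2111587524414
```

View pics/k3.png

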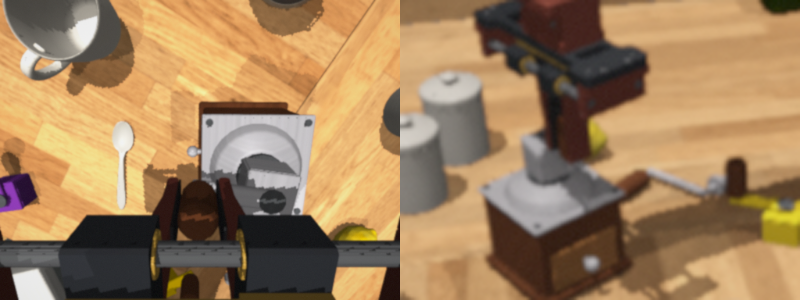

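```bash
cat > arc.py <<'E'
from h import *
import sys
# rows for n steps of step deg clockwise, centre C (robot frame), R=55, from measured pose
def arc(step=15,n=8,C=(.5046,.2863)):
    o=r.get_obs(); R=Ro.from_quat(o['tcp_rot']).as_matrix(); d=(o['eef_pos'][:2]-C)*1000
    ph=np.degrees(np.arctan2(d[1],d[0])); print('t %.2f'%o['time'],'phi %.1f rad %.1f'%(ph,np.hypot(*d)),'z %.4f'%o['eef_pos'][2],'F',np.round(o['contact_force'],1),'T',np.round(o['wrist_torque'],2))
    for k in range(1,n+1):
        a=np.radians(ph-step*k); e=np.array([55*np.cos(a)-d[0],55*np.sin(a)-d[1],0]); print(np.round(R.T@e,1)[:2].tolist(),end=' ')
    print()
if __name__=='__main__': arc(*map(float,sys.argv[1:2])) if len(sys.argv)>1 else arc()
E
python3 arc.py
```

```text
t 8.15 phi 158.8 rad 55.1 z 0.1720 F [-4.5 -1.1  9.4] T [-0.41  0.76 -0.05]
[13.9, 3.6] [26.5, 10.6] [36.8, 20.6] [44.2, 32.9] [48.1, 46.7] [48.3, 61.0] [44.8, 75.0] [37.8, 87.5]
```

{"op": "play_rows", "data": {"targets": [[[7, 1, 0, 0], [20, 7, 0, 0], [32, 15, 0, 0], [41, 26, 0, 0], [47, 40, 0, 0], [48, 54, 0, 0], [48, 61, 0, 0], [48, 61, 0, 0]]]}}

```text
time: 9.15
eef_pos: [0.5257, 0.3381, 0.1724]
tcp_rot: [0.792, 0.611, 0.002, -0.001]
contact_force: [-0.3, 2.0, 6.5]
opening: 0.024
```

```bash
python3 arc.py; python3 chk.py k4
```

```text
t 9.15 phi 67.8 rad 56.0 z 0.1724 F [-0.3  2.   6.5] T [0.11 0.18 0.01]
[-4.7, 13.7] [-11.8, 26.2] [-22.0, 36.3] [-34.4, 43.5] [-48.3, 47.2] [-62.6, 47.3] [-76.5, 43.5] [-88.9, 36.4] 
t 9.15 pos [0.5257 0.3381 0.1724] tooly -14.7 tilt [ 0.004  0.001 -1.   ] shift [-51.1 -61.7   0.1] turn 0.4 F [-0.3  2.   6.5] T [0.11 0.18 0.01] open 24.0 q [-0.2   0.52 -0.65  1.7   0.36  1.04 -1.22]
```

View pics/k4.png

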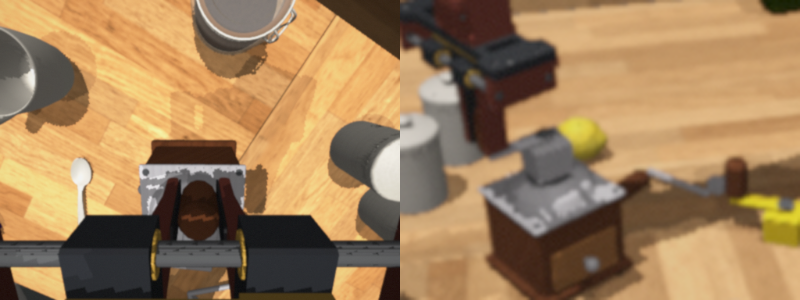

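{"op": "play_rows", "data": {"targets": [[[-5, 14, 0, 0], [-12, 26, 0, 0], [-22, 36, 0, 0], [-34, 43, 0, 0], [-48, 47, 0, 0], [-62, 47, 0, 0], [-76, 43, 0, 0], [-89, 36, 0, 0]]]}}

```text
time: 10.25
eef_pos: [0.5394, 0.2427, 0.1729]
tcp_rot: [0.792, 0.611, 0.004, 0.0]
contact_force: [2.1, 3.7, 5.7]
opening: 0.0241
```

```bash
python3 arc.py
```

```text
t 10.25 phi -51.4 rad 55.8 z 0.1729 F [2.1 3.7 5.7] T [ 0.97 -0.3  -0.06]
[-9.8, -10.7] [-17.2, -23.0] [-21.1, -36.8] [-21.3, -51.2] [-17.7, -65.1] [-10.7, -77.6] [-0.7, -87.9] [11.6, -95.3]
```

{"op": "play_rows", "data": {"targets": [[[-10, -11, 1, 0], [-17, -23, 1, 0], [-21, -37, 1, 0], [-21, -51, 1, 0], [-18, -65, 1, 0], [-11, -78, 1, 0], [-1, -88, 1, 0], [11, -95, 1, 0]]]}}

```text
time: 11.25
eef_pos: [0.4506, 0.2759, 0.1717]
tcp_rot: [0.792, 0.611, 0.002, 0.002]
contact_force: [5.1, -3.7, 7.5]
opening: 0.0242
```

```bash
python3 arc.py; python3 chk.py k5
```

```text
t 11.25 phi -169.1 rad 55.0 z 0.1717 F [ 5.1 -3.7  7.5] T [-0.94 -1.39 -0.06]
[13.6, -4.5] [28.0, -5.2] [42.0, -2.3] [54.8, 4.2] [65.5, 13.8] [73.4, 25.8] [77.8, 39.5] [78.6, 53.8] 
t 11.25 pos [0.4506 0.2759 0.1717] tooly -14.7 tilt [ 0.002  0.006 -1.   ] shift [28.1 -4.8 -0.3] turn 0.4 F [ 5.1 -3.7  7.5] T [-0.94 -1.39 -0.06] open 24.2 q [-0.1   0.38 -0.7   1.92  0.3   0.94 -1.2 ]
rect 502.9998474121094 275.55511474609375 (31.601831436157227, 49.963775634765625) 83.75017547607422 z [0.15777573 0.16344206 0.167067  ]
block ctr wrist-frame 507.9521262343268 275.0127673555734 arm 173.75017547607422
```

View pics/k5.png

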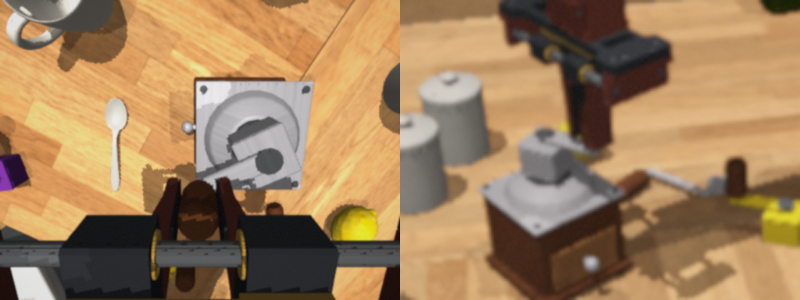

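{"op": "play_rows", "data": {"targets": [[[14, -4, 0, 0], [28, -5, 0, 0], [42, -2, 0, 0], [55, 4, 0, 0], [66, 14, 0, 0], [73, 26, 0, 0], [78, 40, 0, 0], [78, 54, 0, 0]]]}}

```text
time: 12.35
eef_pos: [0.5199, 0.3407, 0.1718]
tcp_rot: [0.791, 0.612, 0.002, -0.001]
contact_force: [-2.5, 4.0, 8.7]
opening: 0.0243
```

```bash
python3 arc.py
```

```text
t 12.35 phi 74.4 rad 56.5 z 0.1718 F [-2.5  4.   8.7] T [ 0.49  0.89 -0.03]
[-3.7, 14.2] [-9.4, 27.3] [-18.4, 38.5] [-29.9, 47.1] [-43.3, 52.3] [-57.6, 53.9] [-71.8, 51.8] [-84.9, 46.0]
```

{"op": "play_rows", "data": {"targets": [[[-4, 14, 0, 0], [-9, 27, 0, 0], [-18, 38, 0, 0], [-30, 47, 0, 0], [-43, 52, 0, 0], [-57, 54, 0, 0], [-72, 52, 0, 0], [-85, 46, 0, 0]]]}}

```text
time: 13.35
eef_pos: [0.5445, 0.2466, 0.1723]
tcp_rot: [0.791, 0.611, 0.004, -0.001]
contact_force: [-0.7, 5.5, 7.6]
opening: 0.0238
```

```bash
python3 arc.py
```

```text
t 13.35 phi -44.9 rad 56.3 z 0.1723 F [-0.7  5.5  7.6] T [ 1.38  0.25 -0.04]
[-10.7, -9.9] [-19.4, -21.3] [-24.9, -34.6] [-26.7, -48.8] [-24.7, -63.1] [-19.2, -76.3] [-10.4, -87.7] [1.0, -96.3]
```

{"op": "play_rows", "data": {"targets": [[[-11, -10, 0, 0], [-19, -21, 0, 0], [-25, -35, 0, 0], [-27, -49, 0, 0], [-25, -63, 0, 0], [-19, -76, 0, 0], [-10, -88, 0, 0], [1, -96, 0, 0]]]}}

```text
time: 14.35
eef_pos: [0.4528, 0.2694, 0.1719]
tcp_rot: [0.792, 0.611, 0.003, 0.002]
contact_force: [2.7, -3.6, 10.2]
opening: 0.0242
```

```bash
python3 arc.py
```

```text
t 14.35 phi -161.9 rad 54.5 z 0.1719 F [ 2.7 -3.6 10.2] T [-0.81 -1.02 -0.01]
[12.7, -6.5] [26.9, -9.1] [41.2, -7.9] [54.7, -3.1] [66.5, 5.1] [75.8, 16.1] [81.9, 29.0] [84.5, 43.2]
```

{"op": "play_rows", "data": {"targets": [[[13, -6, 0, 0], [27, -9, 0, 0], [41, -8, 0, 0], [55, -3, 0, 0], [66, 5, 0, 0], [76, 16, 0, 0], [82, 29, 0, 0], [84, 43, 0, 0]]]}}

```text
time: 15.35
eef_pos: [0.5129, 0.3422, 0.1717]
tcp_rot: [0.791, 0.612, 0.001, -0.001]
contact_force: [-3.5, 1.7, 8.3]
opening: 0.0247
```

```bash
python3 arc.py
```

```text
t 15.35 phi 81.6 rad 56.5 z 0.1717 F [-3.5  1.7  8.3] T [ 0.19  1.06 -0.06]
[-1.8, 14.5] [-5.9, 28.3] [-13.3, 40.6] [-23.7, 50.5] [-36.3, 57.3] [-50.3, 60.7] [-64.6, 60.4] [-78.4, 56.4]
```

{"op": "play_rows", "data": {"targets": [[[-2, 14, 0, 0], [-6, 28, 0, 0], [-13, 41, 0, 0], [-24, 50, 0, 0], [-36, 57, 0, 0], [-50, 61, 0, 0], [-64, 60, 0, 0], [-78, 56, 0, 0]]]}}

```text
time: 16.35
eef_pos: [0.5494, 0.2522, 0.1724]
tcp_rot: [0.792, 0.611, 0.004, -0.0]
contact_force: [0.4, 4.1, 9.2]
opening: 0.0246
```

```bash
python3 arc.py; python3 chk.py k6
```

```text
t 16.35 phi -37.3 rad 56.3 z 0.1724 F [0.4 4.1 9.2] T [ 1.2   0.32 -0.01]
[-11.9, -8.4] [-22.1, -18.6] [-29.2, -31.0] [-32.9, -44.9] [-32.9, -59.2] [-29.1, -73.1] [-21.9, -85.5] [-11.8, -95.7] 
t 16.35 pos [0.5494 0.2522 0.1724] tooly -14.7 tilt [ 0.006  0.004 -1.   ] shift [ 2.600e+01 -1.063e+02  1.000e-01] turn 0.4 F [0.4 4.1 9.2] T [ 1.2   0.32 -0.01] open 24.6 q [-0.03  0.49 -0.67  1.75  0.35  1.01 -1.08]
```

View pics/k6.png

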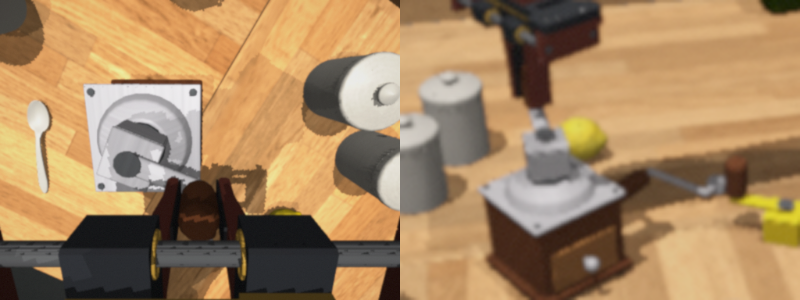

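{"op": "play_rows", "data": {"targets": [[[0, 0, 0, 0], [0, 0, 0, 0], [0, 0, 0, 0], [0, 0, 0, 0]]], "claw": 50}}

```text
time: 16.95
eef_pos: [0.5473, 0.2497, 0.1693]
tcp_rot: [0.792, 0.611, -0.0, -0.0]
contact_force: [0.2, 0.2, 0.4]
opening: 0.0497
```

{"op": "play_rows", "data": {"targets": [[[0, 0, -10, 0], [0, 0, -30, 0], [0, 0, -60, 0], [0, 0, -90, 0], [-10, 10, -110, 0], [-40, 30, -112, 0], [-60, 40, -112, 0], [-60, 40, -112, 0]]]}}

```text
time: 17.95
eef_pos: [0.5719, 0.1798, 0.283]
tcp_rot: [0.793, 0.61, 0.001, 0.001]
contact_force: [-0.6, -0.5, 0.0]
opening: 0.0499
```

Run:
```python
from h import *
to([.5,.2,.3])
fs=[]
for n in ['wrist','scene','top']:
    c=grab(n); f=c['frame']; P=pts(c); z=P[...,2]; v=c['z_map']>0
    if n=='wrist': fs.append(cv2.resize(f,(400,300)))
    if n=='scene': fs.append(cv2.resize(f[130:280,140:340],(400,300),interpolation=cv2.INTER_CUBIC))
    near=v&(np.hypot(P[...,0]-.5046,P[...,1]-.2863)<.03)
    for lo,hi in [(.145,.162),(.162,.175)]:
        m=near&(z>lo)&(z<hi); q=P[m]
        if len(q)>5: print(n,lo,len(q),np.round(q.mean(0),4),np.round(np.percentile(q[:,2],[5,50,95]),4))
    m=v&(z>.195)&(z<.225)&(np.hypot(P[...,0]-.5046,P[...,1]-.2863)<.08); q=P[m]
    if len(q)>5: print(n,'knob',len(q),np.round(q.mean(0),4),np.round(np.percentile(q[:,2],[5,50,95]),4))
cv2.imwrite('pics/end.png',np.hstack(fs)[:,:,::-1])
```

```text
t 17.95 pos [0.5719 0.1798 0.283 ] tooly -14.9 tilt [ 0.     0.002 -1.   ] shift [  1.  -74.6 -17.1] turn 0.0 F [-0.6 -0.5  0. ] T [-0.03 -0.02 -0.  ] open 49.9 q [ 0.11  0.38 -0.68  1.64  0.25  1.21 -0.88]
wrist 0.145 1658 [0.5064 0.2853 0.1578] [0.1537 0.1582 0.1594]
wrist 0.162 907 [0.5127 0.2784 0.1651] [0.1629 0.1652 0.1671]
wrist knob 933 [0.5501 0.2486 0.2075] [0.2034 0.2082 0.2096]
scene 0.145 197 [0.4986 0.2903 0.1561] [0.147  0.1582 0.1607]
scene 0.162 50 [0.5113 0.2789 0.1663] [0.1637 0.1663 0.1689]
scene knob 81 [0.5446 0.2519 0.2046] [0.1965 0.2059 0.2105]
top 0.145 213 [0.5022 0.2855 0.1575] [0.1524 0.1579 0.1615]
top 0.162 97 [0.5116 0.2807 0.1652] [0.1625 0.165  0.1683]
top knob 36 [0.5436 0.2557 0.2065] [0.2009 0.2072 0.2108]
```

View pics/end.png

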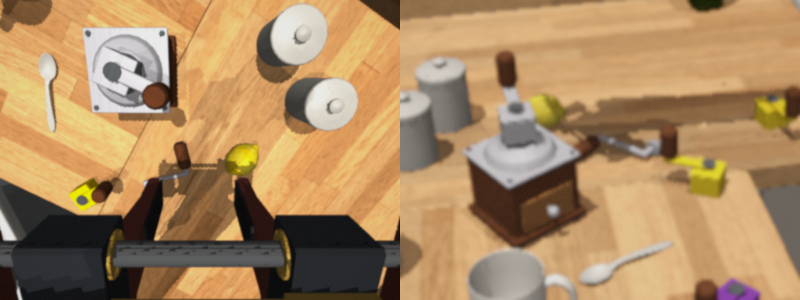

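The block top is at 0.158 m and the knob top at about 0.208 m. Both match a fully seated crank (0.124 + 0.034 m and 0.124 + 0.085 m). The gripper is clear, so I'm handing in.

Run:
```python
from h import *
a=cv2.imread('pics/scene0.png')[:,:,::-1].astype(int); b=dict(np.load('scene.npz'))['frame'].astype(int)
d=abs(a-b).max(2)
for n,(x0,y0,x1,y1) in {'rod':(232,188,285,212),'mug':(172,252,230,310)}.items(): print(n,(d[y0:y1,x0:x1]>40).mean())
r.close_job()
```

```text
rod 0.5196540880503144
mug 0.0
the job is handed in; nothing more can be done
```

Run:
```python
import numpy as np,cv2
a=cv2.imread('pics/scene0.png'); b=np.load('scene.npz')['frame'][:,:,::-1]
cv2.imwrite('pics/rod.png',np.hstack([cv2.resize(x[175:235,220:320],(400,240),interpolation=cv2.INTER_CUBIC) for x in (a,b)]))
```

View pics/rod.png

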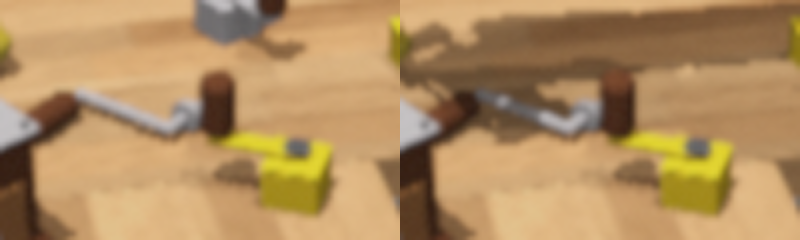

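The steel-socket crank is seated on the mill and wound clockwise about 2.5 turns. I released it, backed the gripper off and handed the job in at about 18 s of robot time.

- **Winding:** the knob travelled about 915° round the shaft. Even with the 0.7 rad the shaft may lag, that is more than two full turns. I couldn't read the shaft angle directly, so this comes from the knob's path.
- **Seating:** after release, all three cameras put the block top at 0.158 m, which matches the 0.124 m collar plus the 34 mm block. The knob top read 0.206–0.208 m, about 1–3 mm under the expected 0.209 m.
- **Forces:** every wrist reading I took stayed near 10 N or less, though I only saw the value at the end of each move. The tool was touching nothing at the end.
- **Bystanders:** the mug's pixels were unchanged. The rod handle's image patch failed my pixel-difference check (52% changed). Viewed side by side (after hand-in), the rod and the nearby yellow look-alike are where they were, with the arm's shadow across the rod. I didn't run a separate check on the purple look-alike.
- **Camera disagreement:** the wrist camera read 2–3 mm off the other two in y; I allowed for that when lining up the crank.

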